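Take a surface reading on the slanted warming plate

ROBOT

A 6-joint arm with a two-finger parallel gripper is mounted at the origin on the work surface. World frame = base frame: x ahead of the robot, y to its left, z up, the work surface at z = 0. Lengths are in mm, angles in rad, forces in N, time in s.
With the tool pointing down it reaches from about 275 to 1000 mm from the base axis. Payload 8.4 kg.
Tool frame: the origin (TCP) lies on the mounting face of the last link; the fingertips stand 173 mm ahead of it and the grasp point (between the pads) lies 155 mm ahead of it; z points along the fingers, y is the direction in which the jaws open and shut (so a half turn about z gives the same grasp; the last joint's range is limited). The gripper opens to 85 mm and grips with 20 to 120 N. Pads are 22 mm wide; open, the fingers measure 114 mm over their backs; the gripper's body (76 mm by 85 mm) begins 54 mm behind the grasp point. The pads swing forward as they close: fully open they stand 13 mm farther back than shut.
Start: joints at [1.309, 0.353, 1.633, -0, 1.155, -0.002], TCP at [160.553, 604.03, 404.681] pointing down, gripper open.
Joint ranges: [-2.63, 2.63], [-0.92, 2.1], [0.06, 2.66], [-1.3, 4.44], [0, 2.69], [-3.02, 3.02]. Speed limits (rad/s): [2.22, 2.22, 2.79, 3.14, 3.14, 3.14].

INTERFACE

Orientations are given as [roll, pitch, yaw] about the fixed x, y, z axes, in that order (R = Rz(yaw) Ry(pitch) Rx(roll)).
In Python, from rig import r, grab_frame, spotter gives the robot as it stands.
- The arm moves only by the tool apply_moves, never from a script. Its argument "motion" is text: rows parted by semicolons, each of 5 numbers parted by spaces: the opening, from -1 (shut) to 1 (fully open), then the shift along the tool's x, y, z as a fraction of full scale, then the turn about the tool's z as a fraction of full scale. In form: hand x y z twist; .... A call has 1 to 20 rows; each row is the pose to reach, as a shift and turn from the pose commanded when the call began, along the tool's axes at that moment, turning the shorter way round; what a row does not reach only later rows make up. Full scale, the value 1, is 1 m for a shift and pi rad for a turn. A row lasts 1/12 s, in which the tool goes at most 41.7 mm and 7.16 degrees, less where a joint would pass 70% of its speed; a pose out of reach is approached as far as the arm can. A call with a number of a shift or a turn outside -1 to 1 is refused whole. A call with a gripper value outside its range is refused whole. The fingers move at their own pace and stop on an object; "squeeze" is the grip in N (left out, the last holds). Time passes only in rows, so rows that repeat a pose let the fingers close. It gives the time, the measured TCP pose, the force and the opening at its end, in the units of the state.
- r.sense(): the state, without advancing time (a new reading comes with each control period).
- grab_frame(name): name is "side" or "top"; returns a dict with "img" (420x560x3 uint8, red, green, blue), "fx", "fy", "cx", "cy" (pixels), "R" (3x3) and "t" (3): a world point X has camera coordinates R X + t. Camera axes: x right, y down, z forward; pixel columns grow to the right and rows downward; lengths in mm; the calibration is good to about 2 mm. A picture is of the moment at which its call begins. There is no depth.
- r.sign_off(): hands the job in, once; it reports no verdict.
Trained networks look in the newest picture that a camera, given by its name, has taken for a name from the list of things; names that differ only in an ending like _2 or _b are one class to them, and where a whole thing is asked for, a point or a joint stands for the part that bears it (a point fixed in the world has none). Each returns a list of dicts, best first, with "conf" (0 to 1); they miss things now and then, are a little off and sometimes report something else, mostly with a low value. They report only what shows in the picture. A call takes as long as a camera call. They do not tell look-alikes from the thing itself.
- spotter.boxes_of(query, camera): "point" ([x, y, z] in mm, in world coordinates, good to about 4 mm: the middle of the surface that is visible of it).
- spotter.place_of(query, camera): "point" ([x, y, z] in mm, in world coordinates, good to about 4 mm: a listed point, or the origin of a listed thing).
The state is a dict: "clock": time; "qpos": joint angles; "qvel": joint speeds; "joint_efforts": joint torques, N m; "eef_pos": TCP position; "tcp_rot": TCP orientation; "contact_force": force on the tool from outside, world axes, zero at the start; "wrist_torque": the same for the moment, N m; "opening": opening from 0.0 (shut) to 1.0 (fully open).
Only numpy, scipy, OpenCV 4.12 (cv2) and the standard library are available. Lean on these libraries where they do the work, as an engineer would, in place of code of your own. Each camera call takes 0.05 s, during which the arm holds its last target.

TASK

Pull the surface probe out of its clip-in holster and hold its sprung foot against the middle of the ring mark (not the square one) on the slanted warming plate, with the probe square to the plate and pressed lightly, so that the foot is pushed about half way in and never hard against its stop. Leave the other things on the table where they stand. Finish while still holding the probe there: do not let go or put it down.

Things in the scene. Friction and masses are not known exactly. Their poses are not given: they have to be found in the camera images.
- probe: Surface probe, 136 mm long, 0.16 kg, upright in the holster. Origin: centre of the foot's underside when fully out; z up along the stem. Steel foot disc 16 mm across, rod, steel barrel 22 mm across (20 to 70 mm up), black box handle (70 to 136 mm up), 34 mm along x, 24 mm along y: grip across y. Its turn about the stem does not matter
- probe_handle (a point): Centre of the probe's handle, on the stem axis, 103 mm above the underside of the foot (fully out) and 33 mm below the handle's top
- foot (a joint): How far the probe's sprung foot is pushed into the barrel: 0 = fully out, 0.012 m = hard against its stop. The spring pushes back with 1 N at the start of its travel and 5.5 N at the end (0.375 N per mm)
- foot_tip (a point): Centre of the underside of the probe's foot (moves with the foot)
- holster: Steel block, fixed, 56 x 56 x 80 mm, upright round bore 24 mm, on a flat 100 mm flange. Origin at the centre of its underside, z up. Two spring balls inside snap into a groove of the probe's barrel: pulling the probe straight up takes 8 to 15 N over the first 5 mm; it is free of the bore once raised 70 mm
- holster_mouth (a point): Centre of the holster's bore at its top face, 80 mm above the table
- warmer: Slanted warming shelf, fixed, 400 mm wide (its y), 270 mm deep, with its low edge towards the robot; origin on the table under the plate's centre, z up
- plate: The warmer's bare aluminium plate, 270 x 400 mm. Origin at the middle of its top face, 80 mm above the table. Its z is the normal of the top face: it leans 0.26 rad (15 degrees) towards the low edge; its x runs up the slope, its y across. Rims 10 mm high or less on the low edge and the two sides only; rigid
- ring_mark_mid (a point): Centre of the ring mark etched on the plate's top face, dark outline, 38 mm outside and 30 mm inside diameter; on the plate's middle line, to the left or the right (its own axes are level: take the slope from the plate)
- square_mark_mid (a point): Centre of the square mark etched on the plate, 34 mm wide outline; not for this job
- steamer: Bystander: lidded bamboo steamer, 170 mm across, 80 mm high; origin under its centre
- sauce: Bystander: amber sauce bottle, 56 mm across, 140 mm high; origin under its centre
- dish: Bystander: small white bowl, 90 mm across, 30 mm high; origin under its centre
- mill: Bystander: dark wooden pepper mill, 52 mm across, 125 mm high; origin under its centre
- spice: Bystander: clear spice jar with steel lid, 52 mm across, 70 mm high; origin under its centre
Things that resemble listed ones, but are neither listed nor needed, are in the scene too. Of the things that look like the probe, the smallest one is meant. What is shaped like the holster but green is not meant.

How it is judged (in metres and radians):
On the way:
1. the probe is pulled clear of the holster, in the gripper (z of probe in the frame of holster above 0.08 m and contact force between the fingers and probe above 1 N and contact force between probe and holster below 0.1 N), for 0.1 s.
At the end, for the whole second after the job is handed in: The gripper still holds the probe at rest, its foot within 9 mm of the ring mark's centre, its stem within 0.12 rad of the plate's normal, handle up; the foot is pressed in 2 to 10.5 mm of its 12 mm, with 1 to 7 N on the plate; the arm does not lean on the warmer (distance between foot_tip and ring_mark_mid below 0.009 m and angle between the z axis of probe and the z axis of plate, either way round below 0.12 rad and angle between probe's own z axis and vertical below 0.6 rad and value of joint foot between 0.002 and 0.0105 m and contact force between probe and warmer between 1 and 7 N and contact force between the fingers and probe above 1 N and contact force between the arm and warmer below 0.5 N and linear speed of probe below 0.02 m/s); the arm keeps its last pose, push and grip.
It fails at once if the probe is rammed against the plate (over 15 N) (contact force between probe and warmer above 15 N).
It fails at once if a bystander is moved by more than 30 mm (distance of any of steamer, sauce, dish, mill, spice from where it was at the start of the episode above 0.03 m).
It also fails if it takes over 38 s, if anything falls off the work surface, if the arm or the gripper's body presses on something with over 40 N, if the wrist force passes 120 N, or if a joint passes its speed limit or range.

## Working session

There is one attempt and no reset: what is moved stays moved. The work goes in short steps, Python scripts to look and compute and a tool call to move; the robot and the scene stay as the last step left them, time stands still between calls to the robot, and variables do not carry over. Pictures are saved under pics/ and viewed, and the job is handed in when it is done.

Besides the shell and the picture viewer there is one more tool, called after "Request:" as name(argument=value, ...) on one line, values as JSON. apply_moves: Moves the arm, as the interface text tells. Its arguments: {"type":"object","properties":{"motion":{"type":"string"},"squeeze":{"type":"number"}},"required":["motion"]}

```bash
ls; mkdir -p pics; python3 - <<'E'
from rig import r, grab_frame, spotter
import cv2
for n in ("side","top"):
    f=grab_frame(n); cv2.imwrite(f"pics/{n}0.png",f["img"][:,:,::-1]); print(n,f["fx"],f["cx"],f["cy"],f["R"],f["t"])
    for q in ["probe","probe_handle","holster","holster_mouth","ring_mark_mid","square_mark_mid","plate","warmer","steamer","sauce","dish","mill","spice"]:
        print(q,[(d["point"],round(d["conf"],2)) for d in spotter.place_of(q,n)])
print(r.sense())
E
```

```text
pics
side 419.453046436505 277.6685988751223 211.25731770338842 [[ 0.95570688 -0.29344505  0.02267949]
 [-0.15541633 -0.56860025 -0.80779918]
 [ 0.24994024  0.76849447 -0.58902133]] [-555.64713538   95.36261082 1168.76582217]
probe [([512.9, -404.5, 0.8], 0.95), ([326.8, -300.8, -0.4], 0.77)]
probe_handle [([324.3, -300.5, 144.9], 0.83), ([515.7, -400.5, 145.6], 0.63), ([443.9, -268.7, 111.9], 0.58), ([598.6, 196.3, 77.9], 0.53)]
holster [([582.6, -164.1, 4.0], 0.91)]
holster_mouth [([580.0, -153.4, 80.8], 0.95), ([442.4, -268.4, 80.1], 0.74)]
ring_mark_mid [([445.5, -268.0, 81.3], 0.64), ([583.6, 85.4, 81.1], 0.6), ([602.1, 193.2, -1.1], 0.51)]
square_mark_mid [([611.9, 310.6, 82.2], 0.36)]
plate [([599.1, 198.0, 77.4], 0.74)]
warmer [([602.4, 194.2, -3.2], 0.84)]
steamer [([696.1, -367.1, -4.5], 0.81)]
sauce [([717.2, -184.4, 2.4], 0.63)]
dish [([377.5, -157.2, -1.4], 0.82)]
mill [([559.0, -496.9, -2.7], 0.63), ([425.5, -510.6, -2.3], 0.39)]
spice [([427.2, -512.1, -0.1], 0.86), ([583.0, 83.2, 81.3], 0.47)]
top 409.56772436284444 281.0846525398744 209.309536859201 [[ 0.08714325 -0.
[... 972 characters left out ...]
 [([429.1, -513.8, -1.8], 0.95)]
{'clock': 1.4, 'qpos': array([ 1.30863230e+00,  3.53032717e-01,  1.63341660e+00,  3.33862588e-05,
        1.15520241e+00, -2.37346800e-03]), 'qvel': array([ 0.00100921, -0.0017676 , -0.00037886,  0.00038763,  0.00043573,
        0.00068871]), 'joint_efforts': array([ 1.96566369e-03, -6.05181885e+01, -3.42440128e+01,  1.52410953e-04,
        1.11096986e-03,  9.29037668e-06]), 'eef_pos': array([160.52775872, 604.03275795, 404.65340346]), 'tcp_rot': array([-3.14153365e+00, -3.06836515e-05,  2.88178862e+00]), 'contact_force': array([0.16425604, 0.10780921, 0.83496735]), 'wrist_torque': array([-0.00790396, -0.01388496, -0.02733959]), 'opening': 1.0005711859992177}
```

View pictures.

View pics/side0.png

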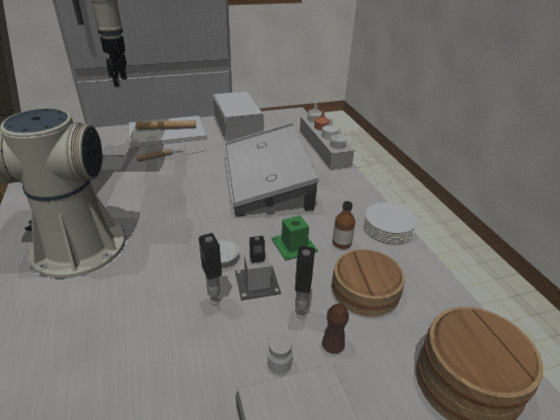

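View pics/top0.png

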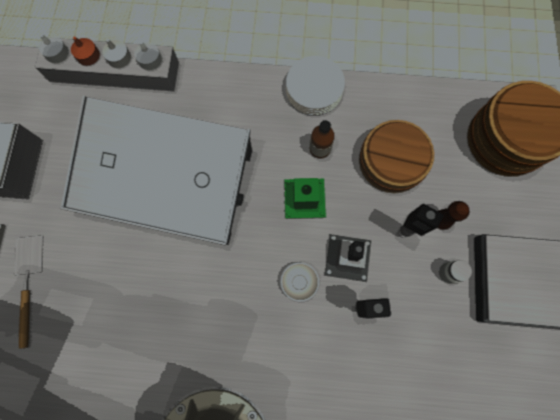

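```bash
python3 - <<'E'
import cv2,numpy as np
t=cv2.imread('pics/top0.png');s=cv2.imread('pics/side0.png')
a=cv2.resize(t[220:300,310:400],None,fx=6,fy=6,interpolation=cv2.INTER_CUBIC)
b=cv2.resize(s[220:310,220:300],None,fx=6,fy=6,interpolation=cv2.INTER_CUBIC)
cv2.imwrite('pics/z1.png',a);cv2.imwrite('pics/z2.png',b)
cv2.imwrite('pics/z3.png',cv2.resize(t[90:250,60:260],None,fx=3.5,fy=3.5,interpolation=cv2.INTER_CUBIC))
E
```

```text
(no output)
```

View pics/z1.png

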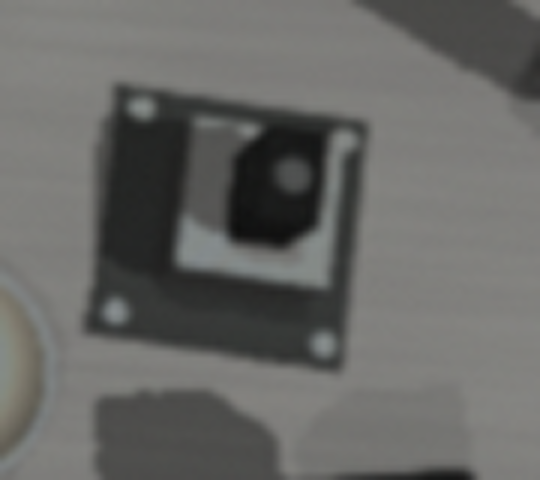

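View pics/z2.png

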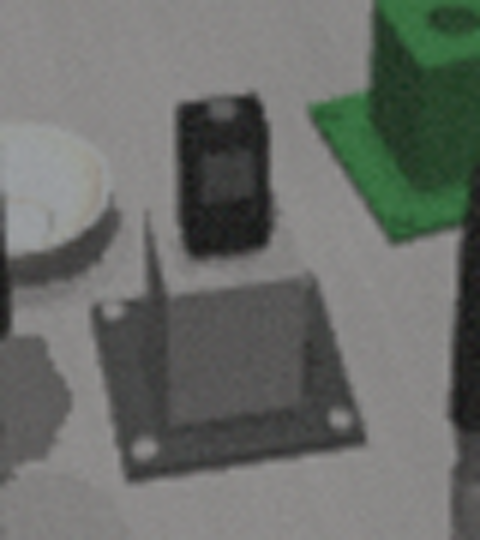

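View pics/z3.png

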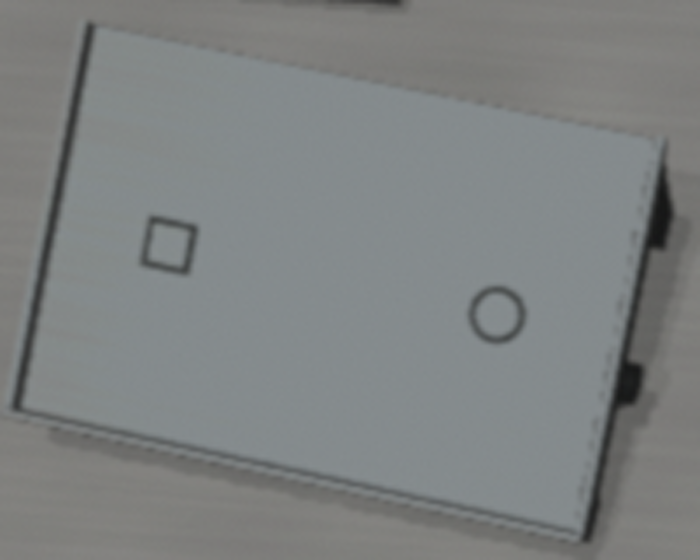

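```bash
cat > h.py <<'E'
import numpy as np,cv2
from scipy.optimize import minimize,differential_evolution
from scipy.spatial.transform import Rotation as Ro
def proj(f,P):
    c=np.atleast_2d(P)@np.array(f["R"]).T+np.array(f["t"])
    return np.c_[f["fx"]*c[:,0]/c[:,2]+f["cx"],f["fy"]*c[:,1]/c[:,2]+f["cy"]]
def onplane(f,uv,p0,n):
    R=np.array(f["R"]);d=R.T@np.array([(uv[0]-f["cx"])/f["fx"],(uv[1]-f["cy"])/f["fy"],1]);C=-R.T@np.array(f["t"])
    return C+d*((np.array(p0)-C)@n)/(d@n)
def hull(f,pts,sc=8,off=(0,0),shape=(640,640)):
    u=(proj(f,pts)-off)*sc
    m=np.zeros(shape,np.uint8);cv2.fillConvexPoly(m,cv2.convexHull(u.astype(np.float32)).astype(np.int32),1);return m
E
python3 - <<'E'
from h import *
from rig import grab_frame
import pickle
F={n:grab_frame(n) for n in("side","top")}
pickle.dump(F,open('F0.pkl','wb'))
T=F["top"]
# ring & square via contours
g=cv2.cvtColor(T["img"],cv2.COLOR_RGB2GRAY)
for n,(u,v) in dict(ring=(202,180),sq=(108,160)).items():
    w=g[v-12:v+13,u-12:u+13].astype(float);d=np.clip(np.median(w)-w-25,0,None)
    yy,xx=np.mgrid[v-12:v+13,u-12:u+13];uv=((d*xx).sum()/d.sum(),(d*yy).sum()/d.sum())
    print(n,uv,onplane(T,uv,(0,0,80),np.array([0,0,1.])))
S=F["side"];gs=cv2.cvtColor(S["img"],cv2.COLOR_RGB2GRAY)
for n,P in dict(ring=(582,86,80),sq=(612.5,314,80)).items():
    u,v=np.round(proj(S,P)[0]).astype(int);w=gs[v-8:v+9,u-10:u+11].astype(float);d=np.clip(np.median(w)-w-18,0,None)
    yy,xx=np.mgrid[v-8:v+9,u-10:u+11];uv=((d*xx).sum()/d.sum(),(d*yy).sum()/d.sum())
    print('side',n,u,v,uv,onplane(S,uv,(0,0,80),np.array([0,0,1.])))
# handle masks
rois={"top":(335,228,45,45),"side":(240,228,35,42)}
M={}
for n,(x,y,w,h) in rois.items():
    im=cv2.cvtColor(F[n]["img"],cv2.COLOR_RGB2GRAY)[y:y+h,x:x+w]
    m=(im<45).astype(np.uint8)
    k,l,st,c=cv2.connectedComponentsWithStats(m); i=1+np.argmax(st[1:,4]); m=(l==i).astype(np.uint8)
    m=cv2.morphologyEx(cv2.copyMakeBorder(m,9,9,9,9,0),cv2.MORPH_CLOSE,np.ones((9,9)))[9:-9,9:-9]
    M[n]=cv2.resize(m*255,None,fx=8,fy=8,interpolation=cv2.INTER_LINEAR)>127
    print(n,st[i],c[i]+[x,y]); cv2.imwrite(f'pics/m_{n}.png',M[n]*255)
box=np.array([[a*17,b*12,c*33] for a in(-1,1) for b in(-1,1) for c in(-1,1)])
def cost(p):
    P=Ro.from_euler('z',p[3]).apply(box)+[p[0],p[1],p[2]]
    e=0
    for n,(x,y,w,h) in rois.items():
        m=hull(F[n],P,8,(x-.5,y-.5),M[n].shape)>0
        e+=(m^M[n]).sum()/M[n].sum()
    return e
r=differential_evolution(cost,[(430,455),(-285,-255),(105,122),(-1.6,1.6)],seed=1,maxiter=60,popsize=20);print(r.x,r.fun)
for y in np.arange(-1.5,1.6,.25):
    q=minimize(lambda p:cost([*p,y]),r.x[:3],method='Nelder-Mead',options=dict(initial_simplex=r.x[:3]+np.vstack([np.zeros(3),3*np.eye(3)])));print(round(y,2),q.fun,q.x.round(1))
E
```

```text
ring (np.float64(201.97066526977474), np.float64(179.61288632792036)) [581.78067639  86.81130422  80.        ]
sq (np.float64(108.4161103693814), np.float64(159.7365376056965)) [611.58321343 312.57077352  80.        ]
side ring 270 177 (np.float64(271.38630806845964), np.float64(178.14669926650367)) [582.9734439   79.09810029  80.        ]
side sq 261 144 (np.float64(258.83295711060947), np.float64(142.67494356659142)) [608.03279767 326.18297229  80.        ]
top [ 13  12  16  21 233] [355.3304721 250.472103 ]
side [ 10   8  15  26 229] [256.71179039 249.93886463]
[ 4.44072511e+02 -2.70071234e+02  1.06080876e+02 -2.34962774e-01] 0.4108251388230785
-1.5 0.7767645773182175 [ 443.7 -268.9  105.8]
-1.25 0.828635721669802 [ 443.1 -269.   107.5]
-1.0 0.8542990359352904 [ 444.7 -269.4  106.6]
-0.75 0.7864181672214328 [ 444.6 -268.3  106.9]
-0.5 0.5913419781492374 [ 443.3 -269.   107.5]
-0.25 0.413119733264354 [ 444.  -269.8  107.2]
0.0 0.5281607711416162 [ 443.2 -268.9  107.3]
0.25 0.6679685126291504 [ 443.8 -269.4  106.8]
0.5 0.71718578490597 [ 442.7 -269.7  108.7]
0.75 0.6633067155176544 [ 443.1 -270.3  107.2]
1.0 0.6533930532191699 [ 443.8 -269.6  107. ]
1.25 0.8301550557449449 [ 443.9 -268.2  104.1]
1.5 0.8017571145508176 [ 443.9 -268.6  104.1][ WARN:0@3.430] global loadsave.cpp:1063 imwrite_ Unsupported depth image for selected encoder is fallbacked to CV_8U.
```

```bash
python3 -c "
import cv2,numpy as np
a=cv2.imread('pics/m_top.png');b=cv2.imread('pics/m_side.png')
h=max(a.shape[0],b.shape[0]);p=lambda i:cv2.copyMakeBorder(i,0,h-i.shape[0],0,10,0,value=(90,90,90))
cv2.imwrite('pics/mm.png',np.hstack([p(a),p(b)]))"
```

```text
(no output)
```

View pics/mm.png

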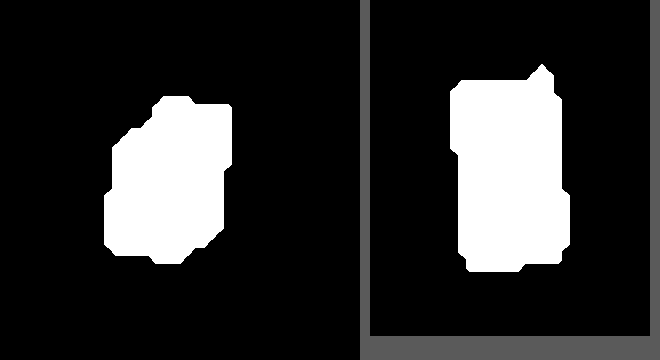

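```bash
python3 - <<'E'
from h import *
import pickle
F=pickle.load(open('F0.pkl','rb'))
rois={"top":(335,228,45,45),"side":(240,228,35,42)}
box=np.array([[a*17,b*12,c*33] for a in(-1,1) for b in(-1,1) for c in(-1,1)])
for th in (50,58,66):
    M={}
    for n,(x,y,w,h) in rois.items():
        im=cv2.cvtColor(F[n]["img"],cv2.COLOR_RGB2GRAY)[y:y+h,x:x+w]
        big=cv2.resize(im,None,fx=8,fy=8,interpolation=cv2.INTER_CUBIC)
        m=(big<th).astype(np.uint8)
        m=cv2.morphologyEx(m,cv2.MORPH_OPEN,np.ones((25,25)))
        k,l,st,c=cv2.connectedComponentsWithStats(m)
        i=l[int((250.-y)*8),int(((355 if n=="top" else 256)-x)*8)] or 1+np.argmax(st[1:,4]); m=(l==i).astype(np.uint8)
        m=cv2.morphologyEx(cv2.copyMakeBorder(m,60,60,60,60,cv2.BORDER_CONSTANT),cv2.MORPH_CLOSE,np.ones((55,55)))[60:-60,60:-60]
        M[n]=m>0; cv2.imwrite(f'pics/m{th}_{n}.png',m*255)
    def cost(p):
        P=Ro.from_euler('z',p[3]).apply(box)+[p[0],p[1],p[2]]
        return sum(((hull(F[n],P,8,(x-.5,y-.5),M[n].shape)>0)^M[n]).sum()/M[n].sum() for n,(x,y,w,h) in rois.items())
    r=differential_evolution(cost,[(430,455),(-285,-255),(105,122),(-1.6,1.6)],seed=1,maxiter=60,popsize=20);print(th,r.x,r.fun)
E
python3 -c "
import cv2,numpy as np
o=[cv2.copyMakeBorder(i,0,360-i.shape[0],0,10,0,value=90) for t in(58,) for i in(cv2.imread(f'pics/m{t}_top.png',0),cv2.imread(f'pics/m{t}_side.png',0))]
cv2.imwrite('pics/mm2.png',np.hstack(o))"
```

```text
50 [ 4.43882761e+02 -2.69782681e+02  1.05159748e+02 -2.49542459e-01] 2.1240719365344263
58 [ 4.43817053e+02 -2.69476572e+02  1.07024545e+02 -2.27240334e-01] 0.29685281938286473
66 [ 4.43769085e+02 -2.69420603e+02  1.09039023e+02 -1.92705007e-01] 0.2506626950496459
```

View pics/mm2.png

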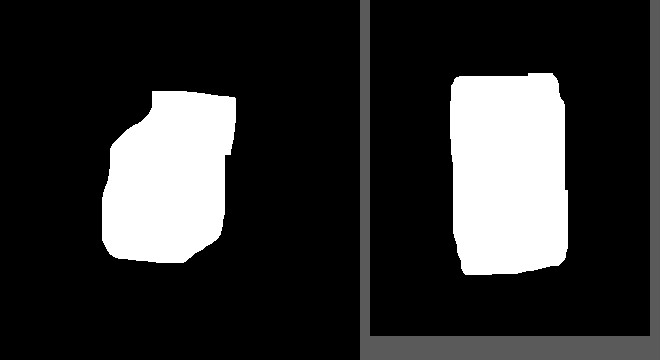

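Request:
apply_moves(motion="1 -0.498 -0.772 0 -0.019;1 -0.498 -0.772 0 -0.019;1 -0.498 -0.772 0 -0.019;1 -0.498 -0.772 0 -0.019;1 -0.498 -0.772 0 -0.019;1 -0.498 -0.772 0 -0.019;1 -0.498 -0.772 0 -0.019;1 -0.498 -0.772 0 -0.019;1 -0.498 -0.772 0 -0.019;1 -0.498 -0.772 0 -0.019;1 -0.498 -0.772 0 -0.019;1 -0.498 -0.772 0 -0.019;1 -0.498 -0.772 0 -0.019;1 -0.498 -0.772 0 -0.019;1 -0.498 -0.772 0 -0.019;1 -0.498 -0.772 0 -0.019;1 -0.498 -0.772 0 -0.019;1 -0.498 -0.772 0 -0.019;1 -0.498 -0.772 0 -0.019;1 -0.498 -0.772 0 -0.019", squeeze=60)

```text
clock: 3.17
eef_pos: [417.2, -191.2, 404.9]
tcp_rot: [-3.142, 0.001, 2.941]
contact_force: [1.3, 0.7, 0.4]
opening: 0.998
```

Request:
apply_moves(motion="1 -0.041 -0.072 0 0;1 -0.041 -0.072 0 0;1 -0.041 -0.072 0.04 0;1 -0.041 -0.072 0.06 0;1 -0.041 -0.072 0.06 0")

```text
clock: 3.58
eef_pos: [441.6, -267.4, 340.7]
tcp_rot: [3.139, -0.007, 2.94]
contact_force: [-1.3, 1.7, 0.2]
opening: 1.0
```

```bash
python3 - <<'E'
from rig import r, grab_frame, spotter
import cv2
for n in ("side","top"):
    f=grab_frame(n); x,y=(200,160) if n=="side" else (290,170)
    cv2.imwrite(f"pics/{n}1.png",cv2.resize(f["img"][y:y+140,x:x+140,::-1],None,fx=4,fy=4,interpolation=cv2.INTER_CUBIC))
print(r.sense())
E
```

```text
{'clock': 3.6833, 'qpos': array([-5.46036996e-01,  2.57431325e-01,  1.91895257e+00,  5.23793698e-05,
        9.66848960e-01, -1.91669618e+00]), 'qvel': array([ 0.01187792, -0.03539578, -0.02572684, -0.00185091,  0.00173582,
        0.00064197]), 'joint_efforts': array([-4.96471077e-01, -4.65843594e+01, -2.82590783e+01, -2.05724576e-02,
       -8.00907752e-02, -1.82023134e-03]), 'eef_pos': array([ 442.99486872, -267.42902209,  344.60496909]), 'tcp_rot': array([ 3.14099604e+00, -1.52844965e-03,  2.94142619e+00]), 'contact_force': array([-1.56157261, -0.43451467,  0.11498011]), 'wrist_torque': array([-0.01512419, -0.0226566 , -0.0367224 ]), 'opening': 1.0048535742944107}
```

View pics/side1.png

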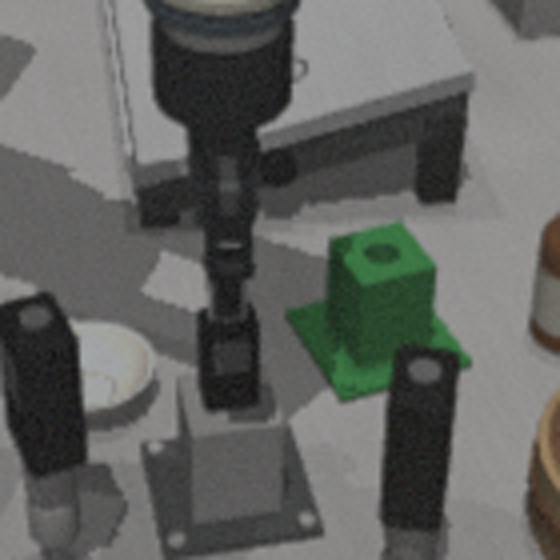

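View pics/top1.png

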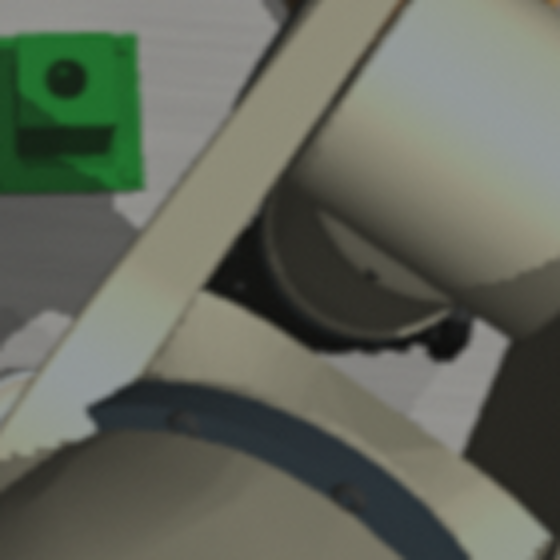

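Request:
apply_moves(motion="1 0 -0.002 0.025 0;1 0 -0.002 0.05 0;1 0 -0.002 0.077 0;1 0 -0.002 0.077 0;-1 0 -0.002 0.077 0;-1 0 -0.002 0.077 0;-1 0 -0.002 0.077 0;-1 0 -0.002 0.077 0;-1 0 -0.002 0.077 0;-1 0 -0.002 0.077 0;-1 0 -0.002 0.077 0;-1 0 -0.002 0.077 0", squeeze=60)

```text
clock: 4.68
eef_pos: [443.1, -269.8, 269.1]
tcp_rot: [-3.141, 0.002, 2.942]
contact_force: [-2.3, 0.9, 8.9]
opening: 0.274
```

Request:
apply_moves(motion="-1 0 0 -0.003 0;-1 0 0 -0.006 0;-1 0 0 -0.01 0;-1 0 0 -0.016 0;-1 0 0 -0.025 0;-1 0 0 -0.035 0;-1 0 0 -0.045 0;-1 0 0 -0.05 0;-1 0 0 -0.052 0;-1 0 0 -0.052 0;-1 0 0 -0.052 0", squeeze=60)

```text
clock: 5.6
eef_pos: [442.5, -269.2, 319.6]
tcp_rot: [3.141, -0.0, 2.941]
contact_force: [-1.1, -0.2, -2.1]
opening: 0.269
```

```bash
python3 - <<'E'
from rig import r, grab_frame, spotter
import cv2
for n in ("side",):
    f=grab_frame(n); x,y=(200,160)
    cv2.imwrite(f"pics/{n}2.png",cv2.resize(f["img"][y:y+140,x:x+140,::-1],None,fx=4,fy=4,interpolation=cv2.INTER_CUBIC))
print(spotter.place_of("probe_handle","side"))
s=r.sense();print(s["eef_pos"],s["contact_force"],s["wrist_torque"])
E
```

```text
[{'point': [325.3, -298.6, 145.9], 'conf': 0.77}, {'point': [558.3, -497.9, -2.6], 'conf': 0.72}, {'point': [438.7, -266.6, 162.0], 'conf': 0.64}, {'point': [518.7, -400.1, 147.4], 'conf': 0.55}]
[ 442.46028549 -269.22139197  319.2503089 ] [-0.45768081  0.1939919  -1.12926468] [ 0.0257844  -0.01147442 -0.00289479]
```

View pics/side2.png

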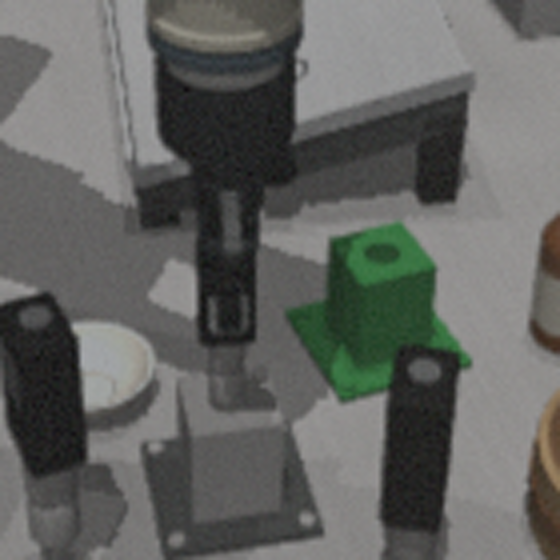

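Request:
apply_moves(motion="-1 0 0 -0.003 0;-1 0.004 0 -0.003 0;-1 0.008 0 -0.003 0;-1 0.012 0 -0.003 0;-1 0.016 0 -0.003 0;-1 0.02 0 -0.003 0;-1 0.02 0 -0.003 0", squeeze=25)

```text
clock: 6.28
eef_pos: [423.5, -265.9, 323.3]
tcp_rot: [-3.14, 0.004, 2.941]
contact_force: [4.7, -2.5, -3.9]
opening: 0.274
```

```bash
cat > snap.py <<'E'
import sys,cv2
from rig import r, grab_frame
n,out,x,y,w,h=sys.argv[1],sys.argv[2],*map(int,sys.argv[3:7])
f=grab_frame(n);k=min(6,780/w,580/h)
cv2.imwrite(f"pics/{out}.png",cv2.resize(f["img"][y:y+h,x:x+w,::-1],None,fx=k,fy=k,interpolation=cv2.INTER_CUBIC))
s=r.sense();print(s["clock"],s["eef_pos"],s["contact_force"],s["wrist_torque"],s["opening"])
E
python3 snap.py side s3 210 190 90 110
```

```text
6.3333 [ 423.60836783 -265.87068515  323.25320113] [ 4.31462306 -1.42932815 -1.85571253] [-0.44713518 -1.11280318 -0.0409346 ] 0.2719728007757499
```

View pics/s3.png

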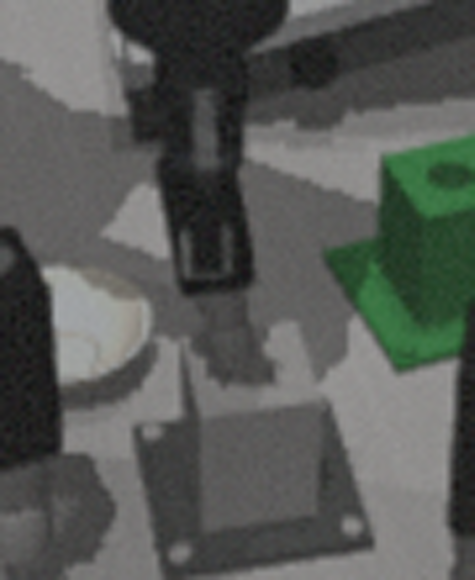

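Request:
apply_moves(motion="-1 0.001 0 -0.004 0;-1 0.004 0 -0.004 0;-1 0.007 0 -0.004 0;-1 0.007 0 -0.004 0")

```text
clock: 6.67
eef_pos: [416.9, -264.6, 327.6]
tcp_rot: [-3.14, 0.004, 2.941]
contact_force: [5.0, -2.1, -0.7]
opening: 0.275
```

```bash
python3 snap.py side s4 210 190 90 110
```

```text
6.7167 [ 416.97943507 -264.65208502  327.5549303 ] [ 4.96984374 -2.95472882 -0.20479765] [-0.48088255 -1.207724    0.00260848] 0.27036118267061593
```

View pics/s4.png

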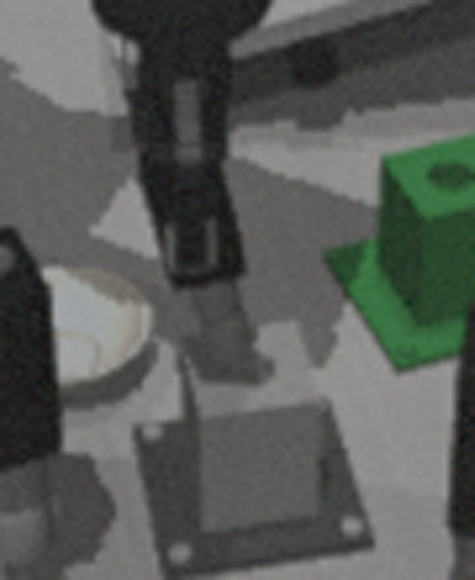

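Request:
apply_moves(motion="-1 0 0 0 0;-1 0 0 -0.01 0;-1 0 0 -0.025 0;-1 0 0 -0.045 0;-1 0 0 -0.065 0;-1 0 0 -0.09 0;-1 0 0 -0.09 0;-1 0 0 -0.09 0", squeeze=60)

```text
clock: 7.38
eef_pos: [416.0, -264.1, 417.4]
tcp_rot: [-3.141, 0.001, 2.941]
contact_force: [-0.1, 0.0, -1.2]
opening: 0.276
```

```bash
python3 snap.py side s5 210 140 90 110;python3 snap.py top t5 290 170 140 140
```

```text
7.4333 [ 415.70391956 -263.85668468  416.25686371] [ 0.01078414 -1.13038023 -2.81666369] [-0.01530244  0.01321296 -0.0247256 ] 0.2775386921847108
7.4833 [ 415.59037783 -263.7665407   415.58642087] [ 0.26787379  0.40201253 -1.51915142] [ 0.03467026  0.05275073 -0.03753209] 0.2713428178288026
```

View pics/s5.png

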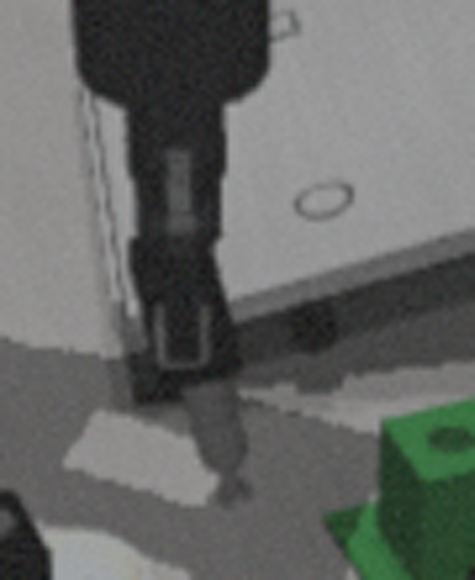

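View pics/t5.png

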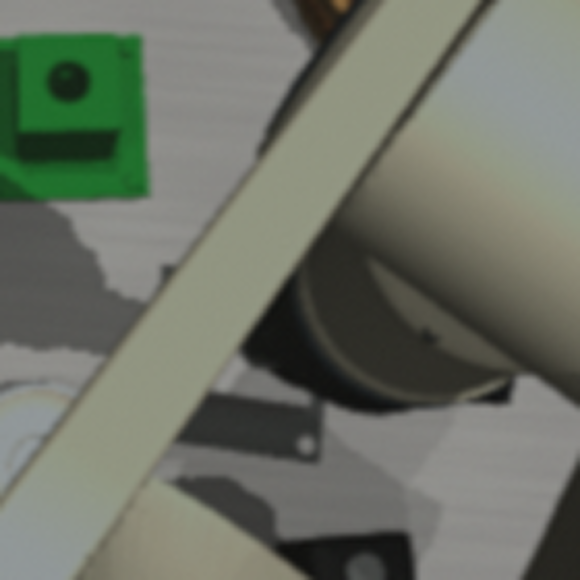

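```bash
cat > tilt.py <<'E'
from h import *
from rig import grab_frame,r
def axis(yaw,th): # probe z axis world; +th: top leans towards tool +x
    X=np.array([np.cos(yaw),np.sin(yaw),0]);return X*np.sin(th)+np.array([0,0,np.cos(th)])
E
python3 - <<'E'
from tilt import *
S=grab_frame("side");s=r.sense();yaw=s["tcp_rot"][2];G=s["eef_pos"]-[0,0,155]
print(G,"G px",proj(S,G))
for th in(.15,.2,.25,.3,.35):
    a=axis(yaw,th)
    print(th,[proj(S,G-a*u)[0].round(1).tolist() for u in(34,84,99,104,109)])
im=S["img"][200:245,225:280].copy();k=13
b=cv2.resize(im[:,:,::-1],None,fx=k,fy=k,interpolation=cv2.INTER_CUBIC)
b=cv2.convertScaleAbs(b,alpha=1.6)
for th,c in((.2,(0,0,255)),(.26,(0,255,0)),(.32,(255,0,0))):
    a=axis(yaw,th);p=(proj(S,np.array([G,G-a*104]))-[224.5,199.5])*k
    cv2.line(b,tuple(map(int,p[0])),tuple(map(int,p[1])),c,1)
cv2.imwrite('pics/s6.png',b)
E
```

```text
[ 415.60351639 -263.74584818  260.29815085] G px [[243.2781593  197.74358905]]
0.15 [[245.9, 210.1], [249.7, 227.3], [250.7, 232.3], [251.1, 233.9], [251.4, 235.6]]
0.2 [[246.7, 210.0], [251.5, 227.0], [252.8, 231.9], [253.3, 233.5], [253.7, 235.2]]
0.25 [[247.4, 209.8], [253.2, 226.6], [254.9, 231.5], [255.4, 233.1], [256.0, 234.6]]
0.3 [[248.2, 209.6], [255.0, 226.2], [256.9, 230.9], [257.6, 232.5], [258.2, 234.1]]
0.35 [[248.9, 209.4], [256.7, 225.6], [259.0, 230.3], [259.7, 231.8], [260.4, 233.4]]
```

View pics/s6.png

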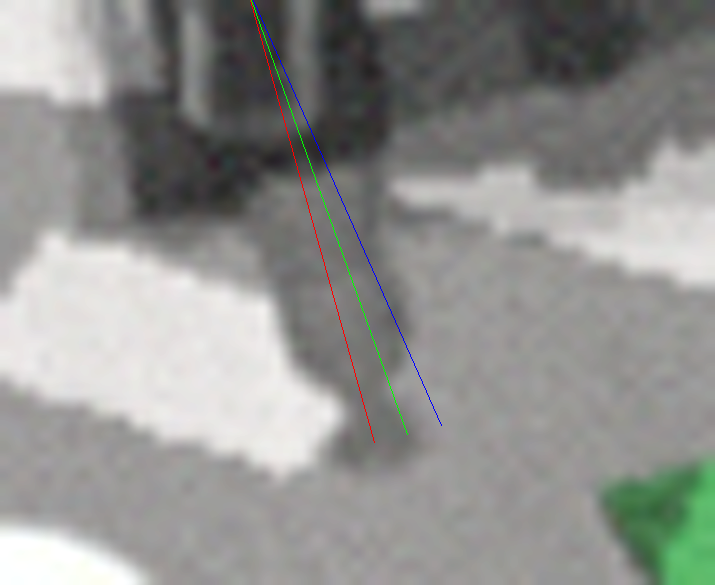

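Request:
apply_moves(motion="-1 -0.056 0.374 0.02 -0.022;-1 -0.056 0.374 0.02 -0.022;-1 -0.056 0.374 0.02 -0.022;-1 -0.056 0.374 0.02 -0.022;-1 -0.056 0.374 0.02 -0.022;-1 -0.056 0.374 0.02 -0.022;-1 -0.056 0.374 0.02 -0.022;-1 -0.056 0.374 0.02 -0.022;-1 -0.056 0.374 0.02 -0.022;-1 -0.056 0.374 0.042 -0.022;-1 -0.056 0.374 0.042 -0.022;-1 -0.056 0.374 0.042 -0.022;-1 -0.056 0.374 0.042 -0.022")

```text
clock: 8.62
eef_pos: [545.1, 90.7, 374.1]
tcp_rot: [-3.141, -0.002, 3.01]
contact_force: [-0.2, -0.4, -1.5]
opening: 0.273
```

```bash
python3 snap.py side s7 225 110 90 90;python3 snap.py top t7 150 120 130 110
```

```text
8.6667 [545.26892925  90.40837538 374.78606986] [-0.09497034 -0.59283114 -1.5011238 ] [-0.00563634  0.01536636 -0.0175597 ] 0.2737769823460805
8.7167 [545.39894416  90.30083491 375.14694104] [-4.50552467e-01 -1.18188090e-03 -1.88521495e+00] [-0.0404008   0.02214042  0.0184479 ] 0.27447446757936605
```

View pics/s7.png

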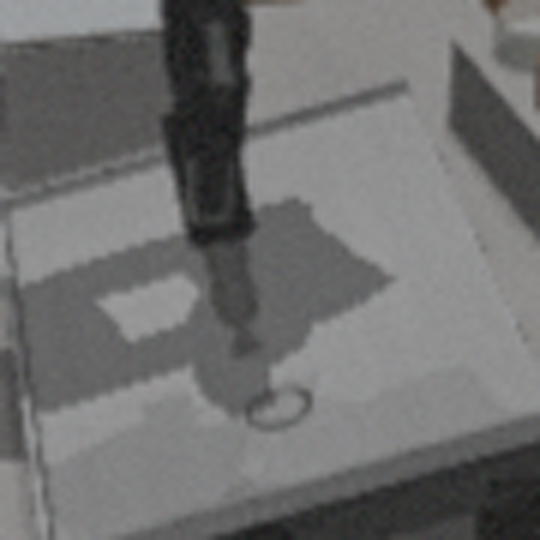

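View pics/t7.png

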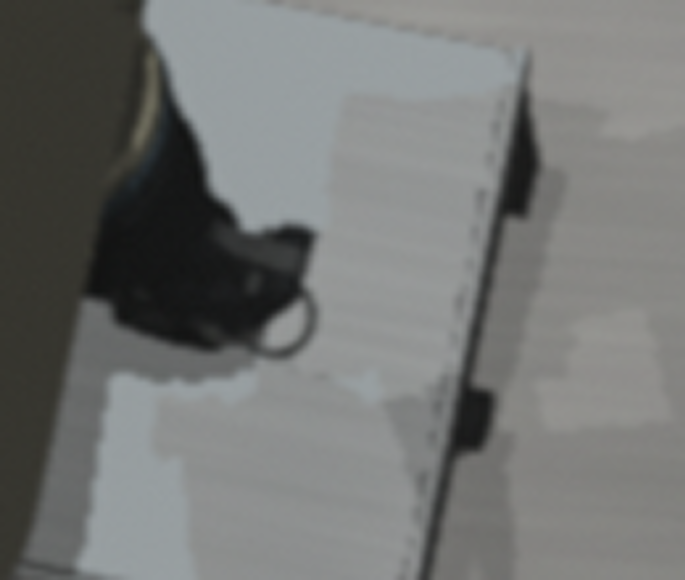

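```bash
cat > ov.py <<'E'
import sys
from tilt import *
x0,y0,w,h,k=map(int,sys.argv[2:7])
S=grab_frame("side");s=r.sense();yaw=s["tcp_rot"][2];G=s["eef_pos"]-[0,0,155]
im=S["img"][y0:y0+h,x0:x0+w,::-1]
b=cv2.resize(im,None,fx=k,fy=k,interpolation=cv2.INTER_CUBIC)
b=cv2.normalize(b,None,0,255,cv2.NORM_MINMAX);out=[]
C=-np.array(S["R"]).T@np.array(S["t"])
for th in map(float,sys.argv[7:]):
    c=b.copy();a=axis(yaw,th)
    ph=np.linspace(0,2*np.pi,40);e1=np.cross(a,[0,1,0]);e1/=np.linalg.norm(e1);e2=np.cross(a,e1)
    ring=lambda u,R:G-a*u+R*(np.cos(ph)[:,None]*e1+np.sin(ph)[:,None]*e2)
    for P in (np.vstack([ring(34,11),ring(84,11)]),np.vstack([ring(104,8),ring(101,8)])):
        p=((proj(S,P)-[x0-.5,y0-.5])*k).astype(np.float32)
        cv2.polylines(c,[cv2.convexHull(p).astype(np.int32)],True,(0,0,255),1)
    out.append(c)
cv2.imwrite(f'pics/{sys.argv[1]}.png',np.hstack(out)); print(G,yaw)
E
python3 ov.py ov7 252 142 22 32 17 .15 .26
```

```text
[545.4904568   90.27525837 220.36789574] 3.0090581956735676
```

View pics/ov7.png

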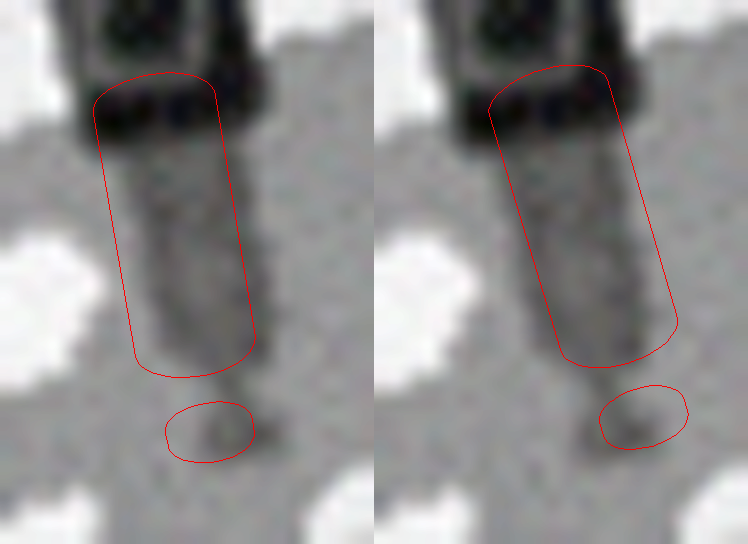

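Request:
apply_moves(motion="-1 0.021 -0.365 0 0;-1 0.021 -0.365 0 0;-1 0.021 -0.365 0 0;-1 0.021 -0.365 0 0;-1 0.021 -0.365 0 0;-1 0.021 -0.365 0 0;-1 0.021 -0.365 0 0;-1 0.021 -0.365 0 0;-1 0.021 -0.365 0 0;-1 0.021 -0.365 0 0;-1 0.021 -0.365 0.03 0;-1 0.021 -0.365 0.06 0;-1 0.021 -0.365 0.07 0;-1 0.021 -0.365 0.07 0;-1 0.021 -0.365 0.07 0")

```text
clock: 10.02
eef_pos: [477.0, -268.0, 305.3]
tcp_rot: [3.141, -0.0, 3.01]
contact_force: [0.3, -0.3, -1.9]
opening: 0.271
```

```bash
python3 ov.py ov8 240 215 40 55 10 .15 .26
```

```text
[ 477.44635933 -268.1122329   151.02908382] 3.0105228629470564
```

View pics/ov8.png

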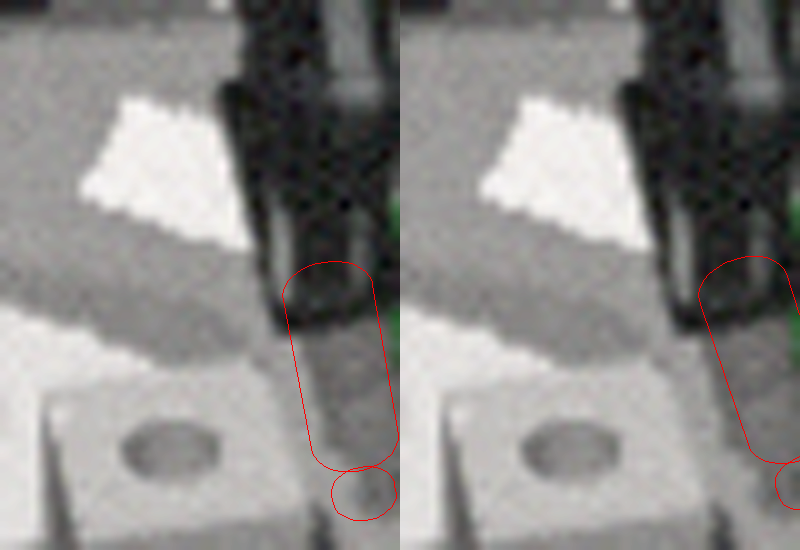

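Request:
apply_moves(motion="-1 0.004 0 0 0;-1 0.008 0 0 0;-1 0.011 0 0 0;-1 0.014 0 0 0;-1 0.017 0 0 0;-1 0.02 0 0 0;-1 0.02 0 0 0", squeeze=20)

```text
clock: 10.65
eef_pos: [458.4, -265.6, 306.2]
tcp_rot: [-3.14, 0.006, 3.01]
contact_force: [5.7, -0.5, -2.3]
opening: 0.275
```

```bash
python3 ov.py ov9 235 215 50 55 8 .15 .26; python3 -c "
from rig import r;s=r.sense();print(s['contact_force'],s['wrist_torque'],s['eef_pos'])"
```

```text
[ 458.47924379 -265.64241659  151.18677409] 3.0102199870182194
[ 6.3117237   0.11984332 -1.39314543] [-0.06120749 -1.46105471  0.04592341] [ 458.47924379 -265.64241659  306.18677409]
```

View pics/ov9.png

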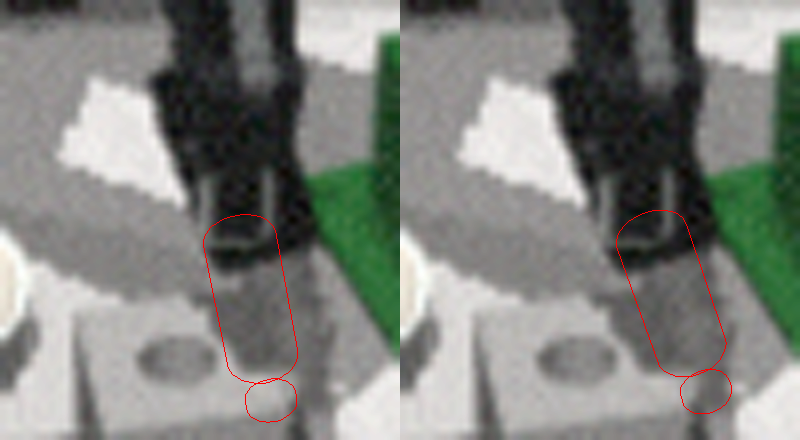

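Request:
apply_moves(motion="-1 0.002 0 0 0;-1 0.004 0 0 0;-1 0.005 0 0 0;-1 0.005 0 0 0", squeeze=20)

```text
clock: 11.03
eef_pos: [453.7, -265.1, 306.2]
tcp_rot: [-3.14, 0.007, 3.01]
contact_force: [6.8, -0.0, -2.7]
opening: 0.273
```

Request:
apply_moves(motion="-1 0 0 0 0;-1 0 0 0 0;-1 -0.008 0 0 0;-1 -0.016 0 -0.02 0;-1 -0.016 0 -0.05 0;-1 -0.016 0 -0.08 0;-1 -0.016 0 -0.08 0", squeeze=60)

```text
clock: 11.62
eef_pos: [469.6, -267.4, 390.3]
tcp_rot: [-3.139, 0.007, 3.011]
contact_force: [1.1, -1.4, -0.8]
opening: 0.276
```

```bash
python3 ov.py ov10 235 175 50 60 8 .2 .28; python3 -c "
from rig import r;s=r.sense();print(s['contact_force'],s['wrist_torque'],s['eef_pos'])"
```

```text
[ 468.94449139 -267.06966697  232.75905833] 3.0106911937857666
[ 0.438261   -0.24956587 -2.54611598] [ 0.05808031 -0.02701821 -0.00327286] [ 468.94449139 -267.06966697  387.75905833]
```

View pics/ov10.png

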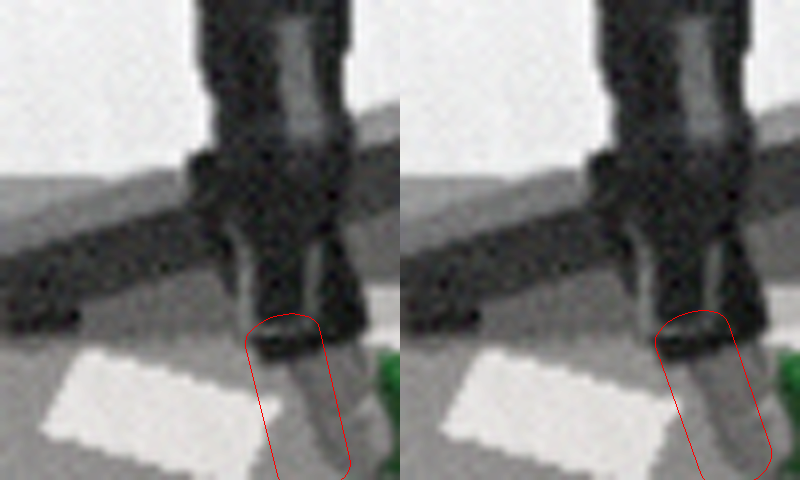

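Request:
apply_moves(motion="-1 -0.028 0.365 0.013 0;-1 -0.028 0.365 0.013 0;-1 -0.028 0.365 0.013 0;-1 -0.028 0.365 0.013 0;-1 -0.028 0.365 0.013 0;-1 -0.028 0.365 0.013 0;-1 -0.028 0.365 0.013 0;-1 -0.028 0.365 0.013 0;-1 -0.028 0.365 0.013 0;-1 -0.028 0.365 0.013 0;-1 -0.028 0.365 0.013 0;-1 -0.028 0.365 0.013 0")

```text
clock: 12.67
eef_pos: [542.9, 91.5, 370.6]
tcp_rot: [-3.14, -0.002, 3.012]
contact_force: [-0.2, -0.3, -2.1]
opening: 0.273
```

```bash
python3 ov.py ov11 252 142 24 34 16 .2 .26; python3 -c "
from rig import r;s=r.sense();print(s['contact_force'],s['wrist_torque'],s['eef_pos'])"; python3 snap.py side s11 225 110 90 90
```

```text
[542.962972    90.90376472 215.86297414] 3.010475939535172
[-0.13676196  0.04594929 -2.62073071] [-0.03288645  0.03152073  0.02244035] [542.962972    90.90376472 370.86297414]
12.7667 [543.05807522  90.5700306  371.09189792] [ 0.86476444  0.86748804 -1.81232077] [ 0.00072339 -0.0078513   0.02300619] 0.2697933088575899
```

View pics/ov11.png

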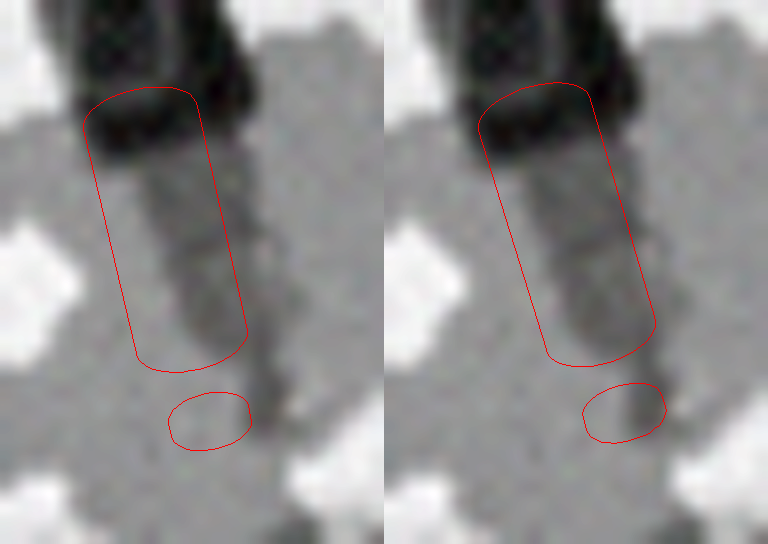

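View pics/s11.png

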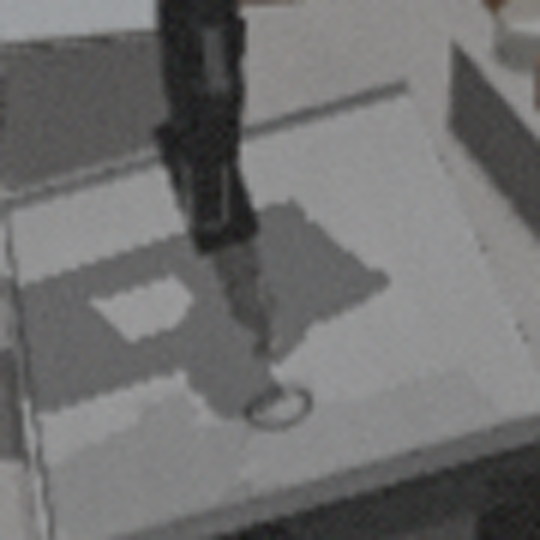

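```bash
python3 - <<'E'
from rig import r, grab_frame, spotter
import numpy as np
for c in("side","top"):
  for i in range(2):
    grab_frame(c)
    for q in("foot_tip","probe_handle","ring_mark_mid"):
        print(c,q,[(d["point"],round(d["conf"],2)) for d in spotter.place_of(q,c) if d["point"][1]>0])
s=r.sense();print(s["clock"],s["eef_pos"],s["contact_force"])
E
```

```text
side foot_tip []
side probe_handle [([543.4, 92.6, 211.0], 0.54)]
side ring_mark_mid []
side foot_tip []
side probe_handle [([543.5, 90.8, 211.3], 0.64)]
side ring_mark_mid [([584.2, 84.3, 81.7], 0.55), ([575.9, 88.7, 116.6], 0.55), ([598.7, 197.1, 79.8], 0.26)]
top foot_tip []
top probe_handle [([545.0, 91.0, 219.5], 0.68)]
top ring_mark_mid [([579.6, 84.1, 84.9], 0.53), ([544.3, 89.9, 218.0], 0.3)]
top foot_tip []
top probe_handle [([548.2, 92.9, 218.8], 0.46)]
top ring_mark_mid [([580.9, 87.3, 83.2], 0.47)]
13.5667 [543.48408575  91.60749806 371.67478204] [ 0.00883828  0.00197815 -1.86298895]
```

```bash
python3 - <<'E'
from h import *
import pickle
F=pickle.load(open('F0.pkl','rb'));S=F["side"]
for z in(112,115.5,118): print(onplane(S,(268.1,167.8),(0,0,z),np.array([0,0,1.])))
print(proj(S,(582,86.3,80)),proj(S,(584,84.3,80)))
# ring fit in side image by ellipse on upscaled
g=cv2.cvtColor(S["img"],cv2.COLOR_RGB2GRAY)[168:188,258:286]
cv2.imwrite('pics/ring.png',cv2.normalize(cv2.resize(g,None,fx=20,fy=20,interpolation=cv2.INTER_CUBIC),None,0,255,cv2.NORM_MINMAX))
E
```

```text
[575.33373462  91.26317885 112.        ]
[573.64381312  85.49197825 115.5       ]
[572.43672634  81.36969211 118.        ]
[[270.45379373 177.03752731]] [[271.23467325 177.2710416 ]]
```

View pics/ring.png

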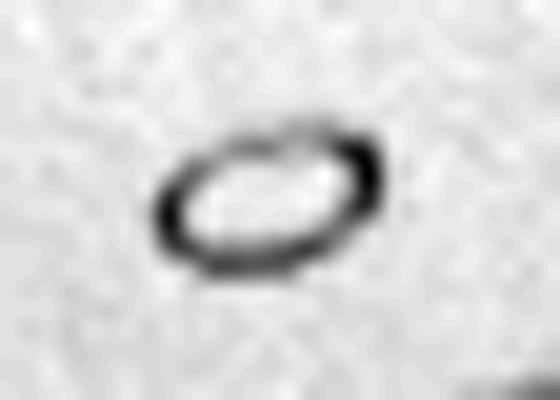

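Request:
apply_moves(motion="-1 -0.002 0 0.01 0;-1 -0.004 0 0.02 0;-1 -0.006 0 0.028 0;-1 -0.006 0 0.028 0;-1 -0.006 0 0.028 0")

```text
clock: 13.98
eef_pos: [549.3, 90.7, 342.5]
tcp_rot: [-3.141, -0.002, 3.011]
contact_force: [0.3, -0.1, -2.2]
opening: 0.277
```

```bash
python3 ov.py ov12 252 150 26 36 15 .2 .26; python3 -c "
from rig import r;s=r.sense();print(s['contact_force'],s['wrist_torque'],s['eef_pos'])"; python3 snap.py top t12 180 150 60 60
```

```text
[549.43896052  90.77387653 188.13916149] 3.0105258355451876
[-0.31600758  0.01335614 -2.62330337] [0.06173649 0.01158688 0.0432677 ] [549.43896052  90.77387653 343.13916149]
14.0833 [549.5328256   90.77069448 343.55377777] [ 0.11096688 -0.71339089 -2.09735457] [ 0.0001373  -0.04698913  0.01401414] 0.2738055954206353
```

View pics/ov12.png

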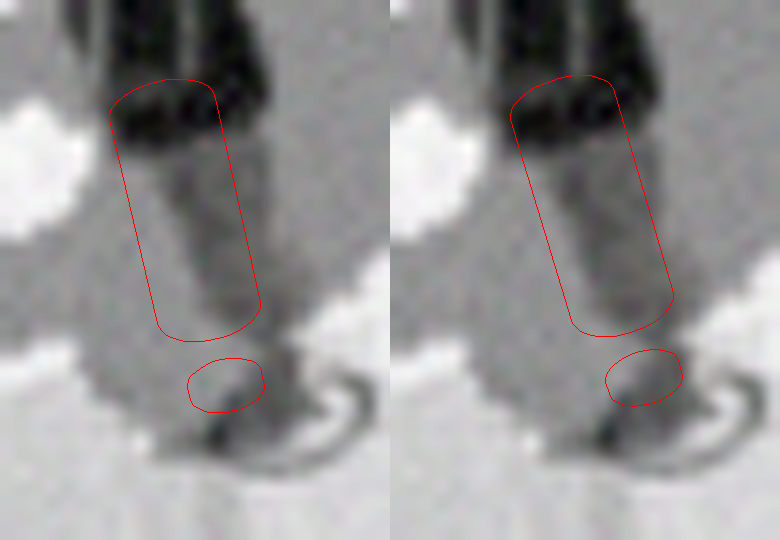

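View pics/t12.png

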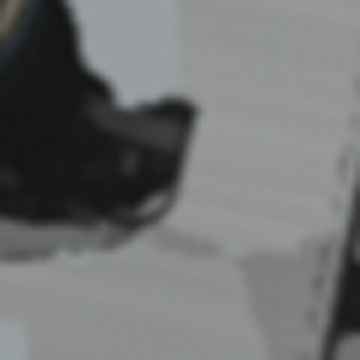

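Request:
apply_moves(motion="-1 0 0 0.002 0;-1 -0.001 0 0.004 0;-1 -0.001 0 0.005 0;-1 -0.001 0 0.005 0;-1 -0.001 0 0.005 0")

```text
clock: 14.5
eef_pos: [550.4, 90.6, 338.7]
tcp_rot: [-3.142, -0.0, 3.011]
contact_force: [0.2, -0.7, -3.1]
opening: 0.272
```

Request:
apply_moves(motion="-1 0 0 0.001 0;-1 -0.001 0 0.002 0;-1 -0.001 0 0.003 0;-1 -0.001 0 0.003 0;-1 -0.001 0 0.003 0")

```text
clock: 14.92
eef_pos: [551.4, 90.5, 335.6]
tcp_rot: [-3.142, -0.0, 3.011]
contact_force: [-0.1, 0.1, -1.9]
opening: 0.273
```

```bash
python3 ov.py ov13 252 150 26 36 15 .2 .26; python3 - <<'E'
from rig import r,grab_frame
import numpy as np
F=[]
for i in range(6):
    grab_frame("side");s=r.sense();F.append(np.r_[s['contact_force'],s['eef_pos'][2]])
print(np.mean(F,0),np.std(F,0))
E
```

```text
[551.40979538  90.54219515 180.63647247] 3.0106212898775113
[ 9.97086203e-02  3.80838792e-01 -1.95373799e+00  3.35708158e+02] [0.35688402 0.5514867  0.42239173 0.02381094]
```

View pics/ov13.png

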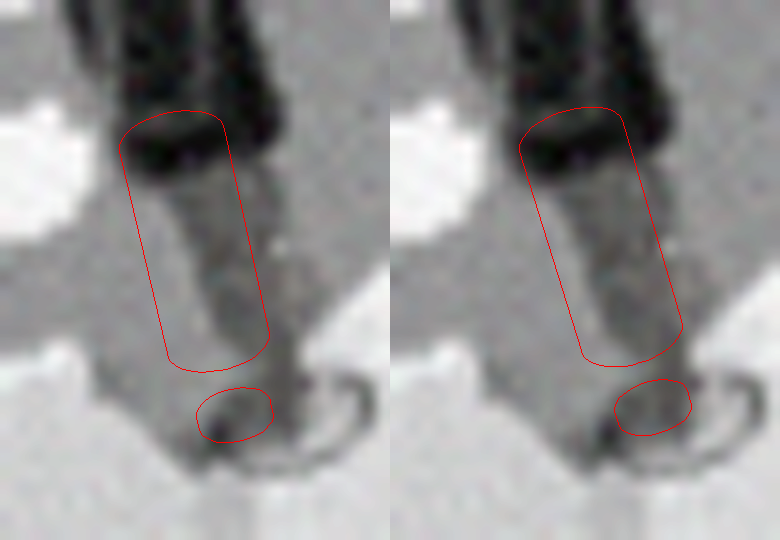

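Request:
apply_moves(motion="-1 0 0 0.001 0;-1 0 0 0.002 0;-1 0 0 0.002 0;-1 0 0 0.002 0")

```text
clock: 15.6
eef_pos: [551.6, 90.5, 333.8]
tcp_rot: [3.141, 0.001, 3.011]
contact_force: [0.6, -0.5, -0.5]
opening: 0.275
```

Request:
apply_moves(motion="-1 0 0 0.001 0;-1 -0.001 0 0.002 0;-1 -0.001 0 0.002 0;-1 -0.001 0 0.002 0")

```text
clock: 15.93
eef_pos: [552.4, 90.4, 331.6]
tcp_rot: [3.141, -0.0, 3.011]
contact_force: [-0.6, 0.6, 0.4]
opening: 0.272
```

```bash
cat > fm.py <<'E'
from rig import r,grab_frame
import numpy as np
F=[]
for i in range(6):
    grab_frame("side");s=r.sense();F.append(np.r_[s['contact_force'],s['wrist_torque'],s['eef_pos']])
print(s["clock"],np.mean(F,0).round(3),np.std(F,0).round(2)[:3])
E
python3 fm.py
```

```text
16.2333 [ 1.23000e-01  3.30000e-01  7.37000e-01  1.34000e-01 -3.70000e-02
  5.00000e-03  5.52404e+02  9.04380e+01  3.31704e+02] [0.41 0.35 0.35]
```

Request:
apply_moves(motion="-1 0 0 0.001 0;-1 -0.0005 0 0.0015 0;-1 -0.0005 0 0.0015 0;-1 -0.0005 0 0.0015 0")

```text
clock: 16.57
eef_pos: [552.9, 90.4, 330.2]
tcp_rot: [3.142, -0.0, 3.011]
contact_force: [-0.1, 1.8, 1.0]
opening: 0.273
```

```bash
python3 fm.py; python3 ov.py ov14 250 140 28 46 12 .2 .26;python3 snap.py top t14 175 150 60 60; python3 snap.py side s14 225 110 90 90
```

```text
16.8667 [-4.54000e-01  7.48000e-01  1.55600e+00  2.09000e-01  3.00000e-03
  1.60000e-02  5.52888e+02  9.03550e+01  3.30184e+02] [0.31 0.47 0.33]
[552.88864902  90.34692015 175.20678496] 3.0105795503869794
16.9667 [552.90063197  90.34729653 330.20782088] [-0.51230864  1.4928362   1.6766755 ] [ 0.29701153 -0.01785276  0.03106668] 0.2709202471426024
17.0167 [552.90518667  90.35306124 330.19888426] [0.90869607 0.74927016 1.23226151] [ 0.23421256  0.03464499 -0.02510563] 0.2718853395763029
```

View pics/ov14.png

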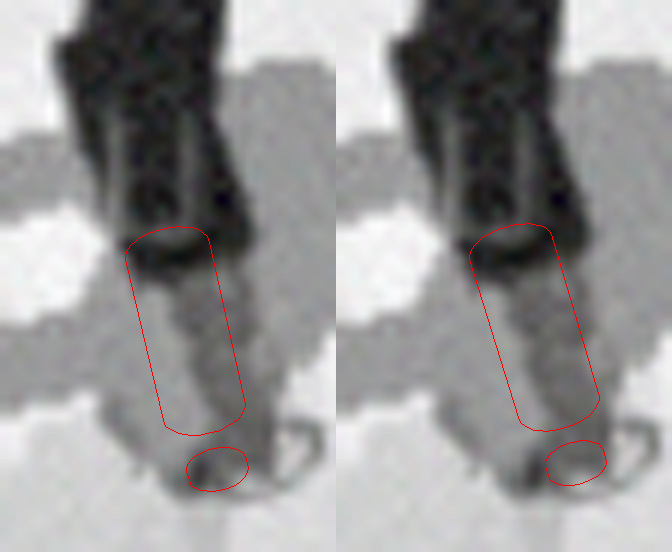

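View pics/t14.png

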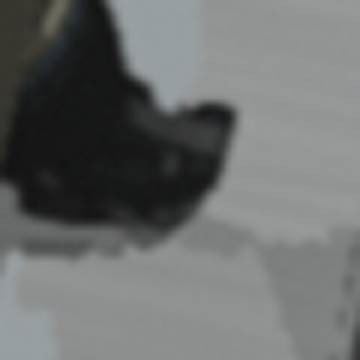

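View pics/s14.png

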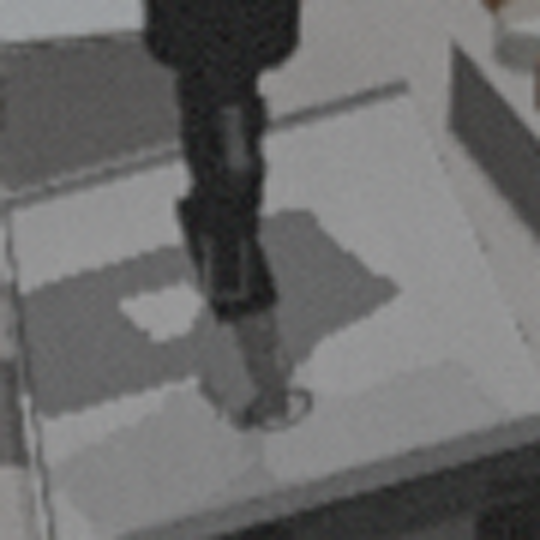

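```bash
python3 - <<'E'
from h import *
from rig import grab_frame,r
S=grab_frame("side");im=S["img"][164:190,256:284];k=20
def big(i): return cv2.normalize(cv2.resize(i[:,:,::-1],None,fx=k,fy=k,interpolation=cv2.INTER_CUBIC),None,0,255,cv2.NORM_MINMAX)
b=big(im);c=b.copy()
px=np.array([np.cos(.131)*np.cos(.262),-np.sin(.131)*np.cos(.262),np.sin(.262)]);py=np.array([np.sin(.131),np.cos(.131),0]);n=np.cross(px,py)
ph=np.linspace(0,6.283,60)
d=np.array([270.9,177.5])-proj(S,(582.5,86,80))[0]
print("shift",d)
for R,h in((19,0),(15,0),(8,0),(8,3)):
    P=np.array([582.5,86,80])+h*n+R*(np.cos(ph)[:,None]*px+np.sin(ph)[:,None]*py)
    cv2.polylines(c,[((proj(S,P)+d-[255.5,163.5])*k).astype(np.int32)],True,(0,0,255) if R>8 else (0,255,0),1)
cv2.imwrite('pics/f15.png',np.hstack([b,c])[:, :].copy() if 0 else cv2.resize(np.hstack([b,c]),None,fx=.7,fy=.7))
E
```

```text
shift [0.26875418 0.43596562]
```

View pics/f15.png

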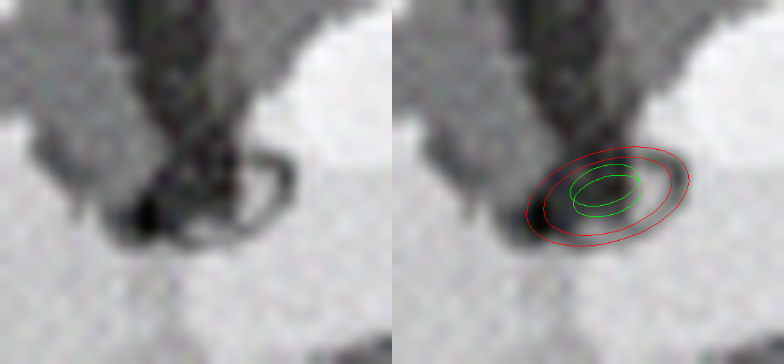

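```bash
python3 fm.py; python3 -c "
from rig import r;s=r.sense();print(s['clock'],abs(s['qvel']).max(),s['opening']);print(r.sign_off())"
```

```text
17.3667 [-5.10000e-01  9.90000e-01  8.82000e-01  2.53000e-01  1.70000e-02
  2.50000e-02  5.52898e+02  9.03440e+01  3.30180e+02] [0.61 0.5  0.44]
17.3667 0.0020272964351384414 0.2755653995703909
the job is handed in; nothing more can be done
None
```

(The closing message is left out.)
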